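Index the board turntable one hole

ROBOT

A 6-joint arm with a two-finger parallel gripper is mounted at the origin on the work surface. World frame = base frame: x ahead of the robot, y to its left, z up, the work surface at z = 0. Lengths are in m, angles in degrees, forces in N, time in s.
With the tool pointing down it reaches from about 0.35 to 0.875 m from the base axis. Payload 4.2 kg.
Tool frame: the origin (TCP) lies at the very end of the fingers, on their centre line; the grasp point (between the pads) lies 19 mm behind it (r.grip_point_offset is the distance from the TCP to the grasp point, in m); z points along the fingers, y is the line along which they close (so a half turn about z gives the same grasp; the last joint's range is limited). The gripper opens to 87 mm and grips with 3 to 60 N. Pads are 19 mm wide; open, the fingers measure 117 mm over their backs; the gripper's body (75 mm by 190 mm) begins 51 mm behind the grasp point.
Start: joints at [90.39, 22.042, 0.453, 0, -68.411, -14.817], TCP at [0.156, 0.605, 0.223] pointing down, gripper open.
Joint ranges: [-179.83, 179.83], [-69.29, 118.12], [-61.27, 80.66], [-181.25, 117.63], [-171.15, -9.14], [-177.46, 177.46]. Speed limits (degrees/s): [159.86, 159.86, 180, 180, 180, 180].

INTERFACE

Orientations are given as a 3x3 rotation matrix whose columns are the frame's x, y, z axes.
In Python, from station import r gives the robot as it stands.
- The arm moves only by the tool move_arm, never from a script. Its argument "series" is a list of rows, each a list of 3 entries, a list of its own where there are three numbers: the turn, a rotation vector about the tool's x, y, z as a fraction of full scale, then the shift along the tool's x, y, z as a fraction of full scale, then the opening, from 0 (shut) to 1 (fully open). A call has 1 to 12 rows; each row shifts and turns the commanded pose from where the row before left it, along the tool's axes as they then stand; what a row does not reach is not made up. Full scale, the value 1, is 0.5 m for a shift and 0.1 rad for a turn. A row lasts 1/10 s, in which the tool goes at most 50 mm and 8.59 degrees, less where a joint would pass 70% of its speed; a pose out of reach is approached as far as the arm can. A call with a number of a shift or a turn outside -1 to 1 is refused whole. A call with a gripper value outside its range is refused whole. The fingers move at their own pace and stop on an object; the grip force is fixed at half the most. Time passes only in rows, so rows that do not move let the fingers close. It gives the time, the measured TCP pose, the force, the opening and the grip force at its end, in the units of the state.
- r.sense(): the state, without advancing time (a new reading comes with each control period).
- r.capture(name): name is "side" or "top"; returns a dict with "img" (480x640x3 uint8, red, green, blue), "fx", "fy", "cx", "cy" (pixels), "origin" and "orientation" of the camera in the world. Camera axes: x right, y up, looking along -z (the intrinsics and any distortion apply to the point x, -y, -z); pixel columns grow to the right and rows downward; lengths in m; the calibration is good to about 2 mm. A picture is of the moment at which its call begins. There is no depth.
- r.finish_job(): hands the job in; it is judged then, once.
Trained networks look in the newest picture that a camera, given by its name, has taken for a name from the list of things; names that differ only in an ending like _2 or _b are one class to them, and where a whole thing is asked for, a point or a joint stands for the part that bears it (a point fixed in the world has none). Each returns a list of dicts, best first, with "score" (0 to 1); they miss things now and then, are a little off and sometimes report something else, mostly with a low value. They report only what shows in the picture. A call takes as long as a camera call. They do not tell look-alikes from the thing itself.
- r.cut_out(target, camera): "pixels" (480x640 bool, what is visible of it) and "centre" ([column, row] in pixels, amid what is visible of it).
- r.pinpoint(target, camera): "centre" ([column, row] in pixels: a listed point, or the origin of a listed thing).
The state is a dict: "time_s": time; "joints": joint angles; "joint_velocities": joint speeds; "effort": joint torques, N m; "tcp_pos": TCP position; "ee_rot": TCP orientation; "wrist_force": force on the tool from outside, world axes, zero at the start; "moment": the same for the moment, N m; "gripper_width": opening from 0.0 (shut) to 1.0 (fully open); "gripper_force": force on a finger pad.
Only numpy, scipy, OpenCV 4.12 (cv2) and the standard library are available. Lean on these libraries where they do the work, as an engineer would, in place of code of your own. Each camera call takes 0.05 s, during which the arm holds its last target. There are 200 camera calls.

TASK

Turn the indexing table on the bench by just one hole, so that its plunger arm swings towards the side where the magnifier stands, and leave it locked there. Press the plunger's dish down with the fingertips, keep it down while you push the arm round, easing off near the first hole so that the plunger springs fully up in it; nothing is to be picked up, and the magnifier, bottle, jar and screwdriver stay where they are.

Things in the scene. Friction and masses are not known exactly. Their poses are not given: they have to be found in the camera images.
- index_base: Fixed base of the indexing table: dark foot 210 mm across and, at 36 to 44 mm height, an aluminium index plate 280 mm across with 8 round holes 18 mm wide, 45 degrees apart on a circle of 120 mm radius, joined by a thin slot. Origin at the middle of its underside, on the bench, on the table's turning axis; z up; its x axis points to the hole in which the plunger is locked at the start
- table_centre (a point): point on the vertical turning axis, in the middle of the table's top face, 60 mm above the bench. The table is an aluminium disc 170 mm across with four small circuit boards (their parts and the hub reach up to 70 mm) and one flat arm 32 mm wide that sticks out over the index plate and carries the plunger
- turntable (a joint): turning angle of the table, rad: near 0 at the start (arm over the start hole, along the base's x axis), grows anticlockwise seen from above; next holes at +0.785 and -0.785. While locked it has only about 0.02 rad of play each way; once free, about 1.5 N at the plunger turns it and it stays where it is left
- plunger (a joint): travel of the plunger, m: 0 fully up (locked in a hole), 0.012 fully pressed down (hard stop). The spring takes about 4 N to start and 9 N at full travel. The pin is out of the hole beyond 0.006; between holes the plate holds the plunger down at about 0.006 even when let go, and over the next hole it snaps up to 0 by itself
- dish_floor (a point): middle of the inner floor of the plunger's dish, where to press: dark steel cup open upwards, 60 mm across outside, 52 inside, rim 14 mm above the floor, on the arm's end 120 mm from the axis. Floor 88 mm above the bench when up, 76 pressed. A fingertip may slip some mm before the rim takes it along; raised to 84 mm it still pushes the rim, and the pin can snap into the hole
- magnifier: small bench magnifier, loose: dark round foot 84 mm across, upright round lens 80 mm across, 147 mm tall. Origin at the middle of its underside. It stands to the left or the right of the indexing table and tells which way to turn; do not touch
- bottle: white bottle 56 mm across, 140 mm tall, loose, on the other side of the table from the magnifier; origin at its underside; leave alone
- jar: small amber jar with a white lid, 48 mm across, 45 mm tall, loose; origin at its underside; leave alone
- screwdriver: screwdriver 160 mm long lying along its x axis on the bench, loose; leave alone
Things that resemble listed ones, but are neither listed nor needed, are in the scene too. Leave any brown or yellow look-alike of the magnifier alone.

How it is judged (in metres and radians):
On the way, in this order (a step that is already met when the one before it is completed fails the run):
1. the plunger is pressed down out of the start hole (value of joint plunger above 0.007 m and value of joint turntable between -0.1 and 0.1 rad), for 0.05 s.
2. the arm is half way to the next hole on the magnifier's side (value of joint plunger above 0.004 m and ((y of magnifier in the frame of index_base above 0 m and value of joint turntable above 0.35 rad) or (y of magnifier in the frame of index_base below 0 m and value of joint turntable below -0.35 rad))), for 0.05 s.
3. the plunger has sprung up in the next hole (((y of magnifier in the frame of index_base above 0 m and value of joint turntable between 0.740398 and 0.830398 rad) or (y of magnifier in the frame of index_base below 0 m and value of joint turntable between -0.830398 and -0.740398 rad)) and value of joint plunger below 0.002 m), for 0.2 s.
At the end, for the whole second after the job is handed in: The table rests one hole (0.785 rad, within 0.045) from its start, on the magnifier's side, with the plunger sprung up to within 2 mm of fully up; magnifier, bottle, jar and screwdriver are within 30 mm of where they stood, and the first three upright (all of step 3 and velocity of joint turntable between -0.05 and 0.05 rad/s and distance of each of magnifier, bottle, jar, screwdriver from where it was at the start of the episode below 0.03 m and angle between each of magnifier, bottle, jar's own z axis and vertical below 0.2 rad); the robot touches nothing.
It fails at once if the table is run on past the next hole (more than one and a half hole spacings) (value of joint turntable above 1.18 rad or value of joint turntable below -1.18 rad).
It fails at once if the table is locked in the hole on the wrong side (value of joint plunger below 0.002 m and ((y of magnifier in the frame of index_base above 0 m and value of joint turntable below -0.6 rad) or (y of magnifier in the frame of index_base below 0 m and value of joint turntable above 0.6 rad))).
It fails at once if a loose thing is lifted, carried or pushed away (distance of any of magnifier, bottle, jar, screwdriver from where it was at the start of the episode above 0.03 m or height (world z) of any of magnifier, bottle, jar, screwdriver above 0.025 m).
It also fails if it takes over 38 s, if anything falls off the work surface, if the arm or the gripper's body presses on something with over 40 N, if the wrist force passes 120 N, or if a joint passes its speed limit or range.

## Working session

There is one attempt and no reset: what is moved stays moved. The work goes in short steps, Python scripts to look and compute and a tool call to move; the robot and the scene stay as the last step left them, time stands still between calls to the robot, and variables do not carry over. Pictures are saved under pics/ and viewed, at most 10 in all, crops included, and the job is handed in when it is done.

Besides the shell and the picture viewer there is one more tool, called after ">>>" as name(argument=value, ...), one argument or row to a line, values as JSON. move_arm: Moves the arm, as the interface text tells. Its arguments: {"type":"object","properties":{"series":{"type":"array"}},"required":["series"]}

```bash
mkdir -p pics
cat > h.py <<'E'
import numpy as np, cv2
from station import r
def ray(c,px):
    d=np.array([(px[0]-c["cx"])/c["fx"],-(px[1]-c["cy"])/c["fy"],-1.0])
    return np.array(c["origin"]),np.array(c["orientation"])@d
def at_z(c,px,z):
    o,d=ray(c,px); return o+d*(z-o[2])/d[2]
E
python3 - <<'E'
from h import *
for n in("top","side"):
    c=r.capture(n); print(n,[k for k in c],np.round(c["origin"],3))
    cv2.imwrite(f"pics/{n}0.png",c["img"][:,:,::-1])
    for t,z in(("table_centre",.06),("dish_floor",.088),("index_base",0),("magnifier",0),("bottle",0),("jar",0),("screwdriver",0)):
        for d in r.pinpoint(t,n)[:3]: print(t,round(d["score"],2),np.round(d["centre"]),np.round(at_z(c,d["centre"],z),3))
s=r.sense();print(s["time_s"],s["tcp_pos"],np.round(s["ee_rot"],3),s["gripper_width"])
E
```

```text
top ['img', 'fx', 'fy', 'cx', 'cy', 'origin', 'orientation'] [0.385 0.014 1.012]
table_centre 0.87 [277. 193.] [0.541 0.081 0.06 ]
dish_floor 0.56 [266. 136.] [0.658 0.103 0.088]
dish_floor 0.38 [454. 308.] [ 0.295 -0.292  0.088]
index_base 0.85 [278. 197.] [0.54  0.083 0.   ]
magnifier 0.91 [167. 153.] [0.64  0.339 0.   ]
magnifier 0.7 [169. 210.] [0.508 0.332 0.   ]
magnifier 0.57 [162. 265.] [0.383 0.346 0.   ]
bottle 0.88 [463. 173.] [ 0.598 -0.349  0.   ]
jar 0.9 [204. 300.] [0.303 0.249 0.   ]
screwdriver 0.59 [454. 310.] [ 0.282 -0.322  0.   ]
side ['img', 'fx', 'fy', 'cx', 'cy', 'origin', 'orientation'] [ 0.268 -0.676  0.792]
table_centre 0.63 [355. 210.] [0.546 0.085 0.06 ]
dish_floor 0.86 [399. 187.] [0.651 0.103 0.088]
index_base 0.65 [350. 232.] [0.537 0.082 0.   ]
magnifier 0.96 [262. 170.] [0.387 0.351 0.   ]
magnifier 0.89 [360. 157.] [0.644 0.339 0.   ]
magnifier 0.79 [314. 164.] [0.52  0.341 0.   ]
bottle 0.76 [463. 406.] [ 0.598 -0.358  0.   ]
jar 0.76 [236. 202.] [0.305 0.247 0.   ]
screwdriver 0.66 [276. 427.] [ 0.29  -0.315  0.   ]
0.8 [0.15567204 0.60526817 0.22256641] [[ 0.968 -0.249 -0.   ]
 [-0.249 -0.968  0.   ]
 [-0.    -0.    -1.   ]] 0.998698354508352
```

View pics/top0.png

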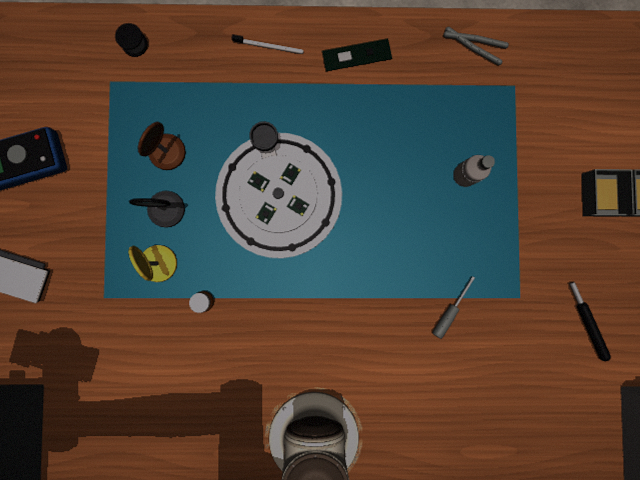

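View pics/side0.png

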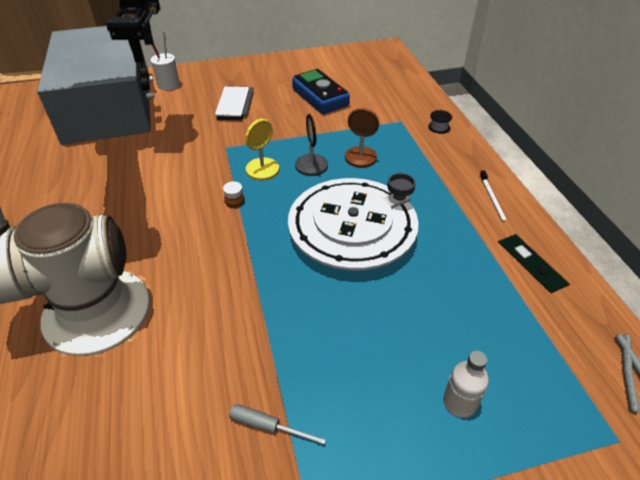

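The plain dark magnifier is at about (167, 208) in the top picture, on the left (+y), so the turn is anticlockwise. The dish is at about (265, 136) in the top picture and (400, 187) in the side picture. First I turn the wrist and close the fingers.

>>> move_arm(
  series=[
    [[0,0,1],[0,0,0],0],
    [[0,0,1],[0,0,0],0],
    [[0,0,1],[0,0,0],0],
    [[0,0,1],[0,0,0],0],
    [[0,0,1],[0,0,0],0],
    [[0,0,1],[0,0,0],0],
    [[0,0,1],[0,0,0],0],
    [[0,0,1],[0,0,0],0],
    [[0,0,1],[0,0,0],0],
    [[0,0,1],[0,0,0],0],
    [[0,0,1],[0,0,0],0],
    [[0,0,1],[0,0,0],0],
  ],
)

```text
time_s: 2.0
tcp_pos: [0.1557, 0.6053, 0.2226]
ee_rot: [[0.115, -0.993, 0.0], [-0.993, -0.115, 0.0], [-0.0, -0.0, -1.0]]
wrist_force: [-0.4, -0.4, 0.3]
gripper_width: 0.028
gripper_force: 0.0
```

>>> move_arm(
  series=[
    [[0,0,0.6],[0,0,0],0],
    [[0,0,0.6],[0,0,0],0],
    [[0,0,0],[0.06,-0.06,0],0],
    [[0,0,0],[0.06,-0.06,0],0],
    [[0,0,0],[0.06,-0.06,0],0],
    [[0,0,0],[0.06,-0.06,0],0],
    [[0,0,0],[0.06,-0.06,0],0],
    [[0,0,0],[0.06,-0.06,0],0],
    [[0,0,0],[0.06,-0.06,0],0],
    [[0,0,0],[0.06,-0.06,0],0],
    [[0,0,0],[0.06,-0.06,0],0],
    [[0,0,0],[0.06,-0.06,0],0],
  ],
)

```text
time_s: 3.2
tcp_pos: [0.4564, 0.3037, 0.2229]
ee_rot: [[-0.001, -1.0, 0.001], [-1.0, 0.001, 0.001], [-0.001, -0.001, -1.0]]
wrist_force: [1.5, 0.8, -0.9]
gripper_width: 0.007
gripper_force: 0.0
```

```bash
cat > m.py <<'E'
from h import *
from scipy.optimize import least_squares
def tri(t,near):
    rays=[]
    for n in("top","side"):
        c=r.capture(n); z=near[2]
        ds=[d for d in r.pinpoint(t,n) if np.linalg.norm(at_z(c,d["centre"],z)-near)<.04]
        if ds: rays.append(ray(c,ds[0]["centre"])); print(t,n,round(ds[0]["score"],2),np.round(at_z(c,ds[0]["centre"],z),4))
    if len(rays)==2:
        A=0;b=0
        for o,d in rays:
            d=d/np.linalg.norm(d);P=np.eye(3)-np.outer(d,d);A=A+P;b=b+P@o
        print("tri",np.round(np.linalg.solve(A,b),4))
E
python3 - <<'E'
from m import *
tri("dish_floor",np.array([.655,.103,.088]));tri("table_centre",np.array([.542,.083,.06]))
s=r.sense();print(s["time_s"],s["tcp_pos"],np.round(s["ee_rot"],3),s["gripper_width"],s["wrist_force"])
E
```

```text
dish_floor top 0.77 [0.6496 0.1006 0.088 ]
dish_floor side 0.62 [0.6593 0.1083 0.088 ]
tri [0.6509 0.099  0.0962]
table_centre top 0.86 [0.5404 0.0749 0.06  ]
table_centre side 0.61 [0.5507 0.085  0.06  ]
tri [0.5423 0.0734 0.0715]
3.6 [0.4547609  0.30581473 0.22261939] [[ 0.001 -1.     0.   ]
 [-1.    -0.001  0.   ]
 [-0.    -0.    -1.   ]] 0.007432421094319985 [ 0.41489068 -0.24802604  0.8150643 ]
```

The networks' positions scatter by several millimetres, so I'll fit the plate outline and the dish cut-out instead.

Run:
```python
from h import *
for n in("top","side"):
    c=r.capture(n); hsv=cv2.cvtColor(c["img"],cv2.COLOR_RGB2HSV)
    m=((hsv[...,1]<60)&(hsv[...,2]>90)).astype(np.uint8)
    m=cv2.morphologyEx(m,cv2.MORPH_CLOSE,np.ones((3,3)))
    cs,_=cv2.findContours(m,cv2.RETR_EXTERNAL,cv2.CHAIN_APPROX_NONE)
    u=dict(top=(278,195),side=(353,222))[n]
    cs=[k for k in cs if cv2.pointPolygonTest(k,u,False)>0 or abs(k[:,0].mean(0)-u).max()<25]
    if cs:
        k=max(cs,key=len)[:,0]
        P=np.array([at_z(c,p,.044)[:2] for p in k])
        from scipy.optimize import least_squares
        f=least_squares(lambda q:np.hypot(*(P-q[:2]).T)-q[2],[.541,.082,.14],loss="soft_l1",f_scale=.002)
        print(n,"plate",np.round(f.x,4),len(k))
    for d in r.cut_out("dish_floor",n)[:2]:
        ys,xs=np.nonzero(d["pixels"]);print(d["score"],d["centre"],xs.min(),xs.max(),ys.min(),ys.max(),np.round(at_z(c,d["centre"],.102),4))
    cv2.imwrite(f"pics/{n}1.png",cv2.resize(c["img"][100:280,190:430] if n=="side" else c["img"][90:270,170:410],None,fx=3,fy=3)[:,:,::-1])
```

```text
top plate [0.539  0.0787 0.1339] 641
0.88 [262.0, 134.2] 249 277 121 150 [0.6567 0.1102 0.102 ]
side plate [0.5376 0.0752 0.1402] 332
0.7 [399.4, 184.7] 388 416 172 197 [0.6463 0.0944 0.102 ]
```

View pics/top1.png

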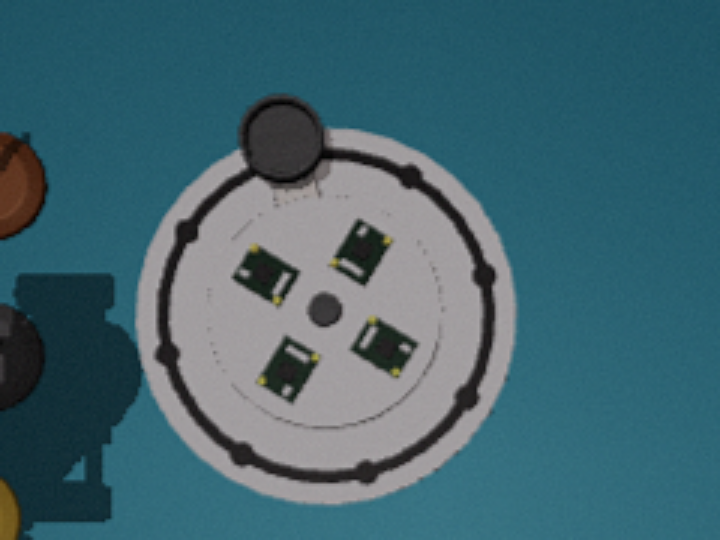

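View pics/side1.png

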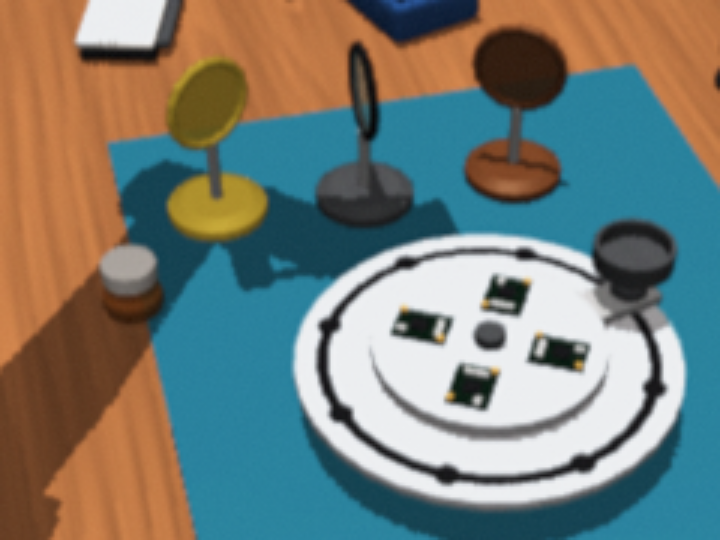

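Top crop: the rim centre is at (282, 138) and seven dark holes are visible, with the start hole under the dish. Side crop: seven holes are also clear, with the rim centre at about (634, 255). Fitting the hole pattern gives the centre and angle.

Run:
```python
from h import *
from scipy.optimize import least_squares
T=np.array([(410,176),(485,275),(467,398),(366,471),(242,454),(168,353),(187,231)])/3.+[170,90]
S=np.array([(406,263),(525,254),(655,388),(584,463),(447,474),(340,412),(330,326)])/3.+[190,100]
W=[]
for n,Q in(("top",T),("side",S)):
    c=r.capture(n); P=np.array([at_z(c,q,.044)[:2] for q in Q]); W.append(P)
    def f(q,P=P):
        a=q[2]+np.arange(8)*np.pi/4
        H=q[:2]+.12*np.c_[np.cos(a),np.sin(a)]
        return np.linalg.norm(P[:,None]-H[None],axis=2).min(1)
    s=least_squares(f,[.541,.08,np.radians(10)]); x,y,a=s.x
    print(n,np.round([x,y,np.degrees(a)],4),"res",np.round(s.fun,4),"hole0",x+.12*np.cos(a),y+.12*np.sin(a),"hole1",x+.12*np.cos(a+.785),y+.12*np.sin(a+.785))
    px=dict(top=(282/3+170,138/3+90),side=(634/3+190,255/3+100))[n]
    print("rim",at_z(c,px,.102))
```

```text
top [ 0.5389  0.0778 14.3569] res [0.0004 0.0003 0.0005 0.0007 0.0002 0.0003 0.0002] hole0 0.6551046521764826 0.10757250756936639 hole1 0.6000559496518869 0.18103581948996528
rim [0.6529357  0.10604125 0.102     ]
side [ 0.5401  0.0771 14.2955] res [0.001  0.0006 0.0001 0.0008 0.0006 0.0017 0.0009] hole0 0.6563942348505114 0.10672732069960877 hole1 0.601424358705735 0.1802496340786951
rim [0.64987097 0.09238612 0.102     ]
```

>>> move_arm(
  series=[
    [[0,0,0],[0.05,-0.05,0],0],
    [[0,0,0],[0.05,-0.05,0],0],
    [[0,0,0],[0.05,-0.05,0],0],
    [[0,0,0],[0.05,-0.05,0],0],
    [[0,0,0],[0.05,-0.05,0],0],
    [[0,0,0],[0.05,-0.05,0],0],
    [[0,0,0],[0.05,-0.05,0],0],
    [[0,0,0],[0.047,-0.05,0],0],
    [[0,0,0],[0,0,0.06],0],
    [[0,0,0],[0,0,0.06],0],
    [[0,0,0],[0,0,0.06],0],
    [[0,0,0],[0,0,0],0],
  ],
)

```text
time_s: 5.1
tcp_pos: [0.652, 0.1054, 0.1273]
ee_rot: [[-0.002, -1.0, -0.01], [-1.0, 0.002, -0.003], [0.003, 0.01, -1.0]]
wrist_force: [-0.9, 1.2, -0.3]
gripper_width: 0.0
gripper_force: 0.0
```

Run:
```python
from h import *
s=r.sense();print(s["time_s"],s["tcp_pos"],np.round(s["ee_rot"],3),s["wrist_force"])
i=[r.capture("top")["img"][100:230,190:350],r.capture("side")["img"][110:240,330:490]]
cv2.imwrite("pics/2.png",cv2.resize(np.hstack(i),None,fx=2.5,fy=2.5)[:,:,::-1])
```

```text
5.1 [0.65202686 0.10543967 0.12733589] [[-0.002 -1.    -0.01 ]
 [-1.     0.002 -0.003]
 [ 0.003  0.01  -1.   ]] [-0.9285094   1.19177813 -0.29083376]
```

View pics/2.png

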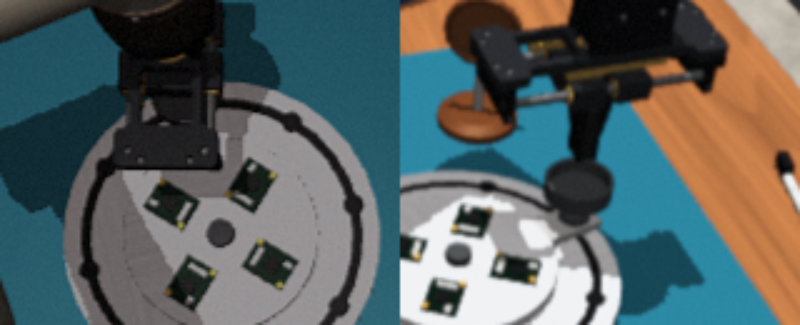

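The closed fingertips are just above the dish opening, with the side crop showing them at (585, 155) over the cup at (578, 185). Now I lower them.

>>> move_arm(
  series=[
    [[0,0,0],[0,0,0.02],0],
    [[0,0,0],[0,0,0.02],0],
    [[0,0,0],[0,0,0.02],0],
    [[0,0,0],[0,0,0.015],0],
    [[0,0,0],[0,0,0.005],0],
    [[0,0,0],[0,0,0],0],
    [[0,0,0],[0,0,0],0],
  ],
)

```text
time_s: 5.9
tcp_pos: [0.6555, 0.1063, 0.0928]
ee_rot: [[-0.001, -1.0, 0.001], [-1.0, 0.001, 0.0], [-0.0, -0.001, -1.0]]
wrist_force: [0.2, -0.5, -0.4]
gripper_width: 0.003
gripper_force: 0.0
```

>>> move_arm(
  series=[
    [[0,0,0],[0,0,0.006],0],
    [[0,0,0],[0,0,0.006],0],
    [[0,0,0],[0,0,0.006],0],
    [[0,0,0],[0,0,0.006],0],
    [[0,0,0],[0,0,0.005],0],
    [[0,0,0],[0,0,0],0],
    [[0,0,0],[0,0,0],0],
  ],
)

```text
time_s: 6.6
tcp_pos: [0.6557, 0.1064, 0.0793]
ee_rot: [[-0.001, -1.0, 0.001], [-1.0, 0.001, 0.0], [-0.0, -0.001, -1.0]]
wrist_force: [-2.0, 0.7, 6.7]
gripper_width: 0.007
gripper_force: 3.1
```

>>> move_arm(
  series=[
    [[0,0,0],[0,0,0.003],0],
    [[0,0,0],[-0.0121,0.0034,0],0],
    [[0,0,0],[-0.0119,0.004,0],0],
    [[0,0,0],[-0.0117,0.0047,0],0],
    [[0,0,0],[-0.0114,0.0053,0],0],
    [[0,0,0],[-0.0111,0.0059,0],0],
    [[0,0,0],[-0.0108,0.0064,0],0],
    [[0,0,0],[-0.0104,0.007,0],0],
    [[0,0,0],[-0.0101,0.0075,0],0],
    [[0,0,0],[-0.0097,0.008,0],0],
    [[0,0,0],[0,0,0],0],
    [[0,0,0],[0,0,0],0],
  ],
)

```text
time_s: 7.8
tcp_pos: [0.6305, 0.1567, 0.0785]
ee_rot: [[0.0, -1.0, 0.004], [-1.0, -0.0, 0.001], [-0.001, -0.004, -1.0]]
wrist_force: [-1.9, 1.0, 7.7]
gripper_width: 0.006
gripper_force: 3.5
```

Run:
```python
from h import *
s=r.sense();p=s["tcp_pos"];print(s["time_s"],p,s["wrist_force"],np.degrees(np.arctan2(p[1]-.0775,p[0]-.5395)))
i=[r.capture("top")["img"][100:260,200:360],r.capture("side")["img"][100:260,280:440]]
cv2.imwrite("pics/3.png",cv2.resize(np.hstack(i),None,fx=2.5,fy=2.5)[:,:,::-1])
```

```text
7.8 [0.63050644 0.15673659 0.07849517] [-1.89836558  0.97865603  7.71562518] 41.045116660254386
```

View pics/3.png

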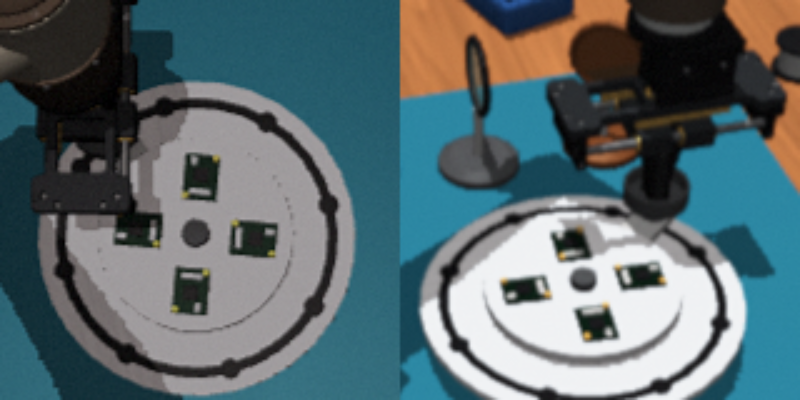

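The top crop shows the boards turned by about 26°, matching the fingertip angle, so there's almost no slip. I'll go on 12° more while pressed, then ease up to 84 mm.

>>> move_arm(
  series=[
    [[0,0,0],[-0.0093,0.0085,0],0],
    [[0,0,0],[-0.0088,0.009,0],0],
    [[0,0,0],[-0.0083,0.0094,0],0],
    [[0,0,0],[-0.0078,0.0098,0],0],
    [[0,0,0],[0,0,0],0],
    [[0,0,0],[0,0,-0.006],0],
    [[0,0,0],[0,0,-0.006],0],
    [[0,0,0],[0,0,0],0],
    [[0,0,0],[0,0,0],0],
  ],
)

```text
time_s: 8.8
tcp_pos: [0.6107, 0.173, 0.0825]
ee_rot: [[-0.001, -1.0, -0.0], [-1.0, 0.001, -0.0], [0.0, 0.0, -1.0]]
wrist_force: [-1.0, 0.2, 3.4]
gripper_width: 0.001
gripper_force: 1.7
```

>>> move_arm(
  series=[
    [[0,0,0],[0,0,-0.002],0],
    [[0,0,0],[-0.0049,0.0068,0],0],
    [[0,0,0],[-0.0046,0.007,0],0],
    [[0,0,0],[-0.0044,0.0071,0],0],
    [[0,0,0],[-0.0042,0.0073,0],0],
    [[0,0,0],[0,0,0],0],
    [[0,0,0],[0,0,0],0],
  ],
)

```text
time_s: 9.5
tcp_pos: [0.5963, 0.1817, 0.0833]
ee_rot: [[-0.001, -1.0, -0.001], [-1.0, 0.001, -0.001], [0.001, 0.001, -1.0]]
wrist_force: [1.0, -2.1, -1.1]
gripper_width: 0.003
gripper_force: 1.1
```

Run:
```python
from h import *
s=r.sense();p=s["tcp_pos"];print(s["time_s"],p,s["wrist_force"],np.degrees(np.arctan2(p[1]-.0775,p[0]-.5395)))
i=[r.capture("top")["img"][100:260,200:360],r.capture("side")["img"][100:260,280:440]]
cv2.imwrite("pics/4.png",cv2.resize(np.hstack(i),None,fx=2.5,fy=2.5)[:,:,::-1])
```

```text
9.5 [0.59630339 0.18169339 0.08330703] [ 1.0083043  -2.14640438 -1.122138  ] 61.401985681082564
```

View pics/4.png

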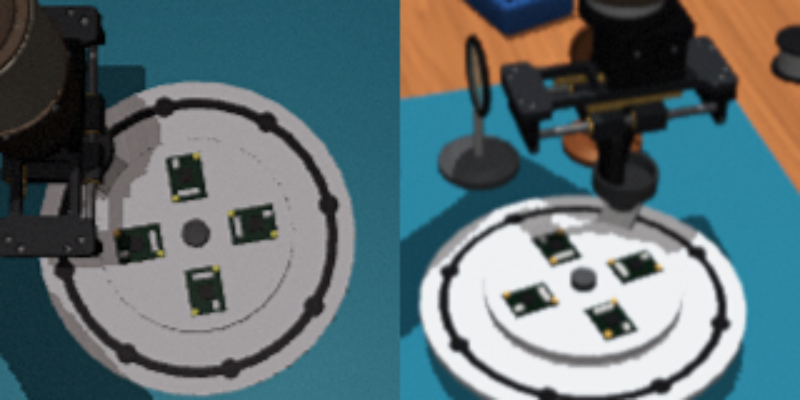

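The boards have turned about 41° and the fingertip is now against the rim (side force about 2 N). I need a few more degrees.

>>> move_arm(
  series=[
    [[0,0,0],[-0.0029,0.0055,0],0],
    [[0,0,0],[-0.0028,0.0056,0],0],
    [[0,0,0],[0,0,0],0],
    [[0,0,0],[0,0,0],0],
  ],
)

```text
time_s: 10.0
tcp_pos: [0.5906, 0.1846, 0.0841]
ee_rot: [[-0.001, -1.0, -0.001], [-1.0, 0.001, -0.001], [0.001, 0.001, -1.0]]
wrist_force: [-2.2, -2.8, 5.4]
gripper_width: 0.003
gripper_force: 3.4
```

The upward force is now 5.4 N at 84 mm, so the pin has dropped into the hole. I'll lift straight up.

>>> move_arm(
  series=[
    [[0,0,0],[0,0,-0.006],0],
    [[0,0,0],[0,0,-0.006],0],
    [[0,0,0],[0,0,-0.01],0],
    [[0,0,0],[0,0,-0.03],0],
    [[0,0,0],[0,0,-0.06],0],
    [[0,0,0],[0,0,-0.06],0],
    [[0,0,0],[0,0,-0.06],0],
    [[0,0,0],[0.04,0,-0.06],0],
    [[0,0,0],[0.08,0,0],0],
    [[0,0,0],[0.08,0,0],0],
    [[0,0,0],[0,0,0],0],
    [[0,0,0],[0,0,0],0],
  ],
)

```text
time_s: 11.2
tcp_pos: [0.5916, 0.0849, 0.23]
ee_rot: [[-0.002, -1.0, 0.002], [-1.0, 0.002, 0.001], [-0.001, -0.002, -1.0]]
wrist_force: [-0.2, 0.3, -0.4]
gripper_width: 0.004
gripper_force: 0.0
```

Run:
```python
from h import *
s=r.sense();p=s["tcp_pos"];print(s["time_s"],p,s["wrist_force"])
i=[r.capture("top")["img"][100:260,200:360],r.capture("side")["img"][100:260,280:440]]
cv2.imwrite("pics/5.png",cv2.resize(np.hstack(i),None,fx=2.5,fy=2.5)[:,:,::-1])
```

```text
11.2 [0.59155735 0.08487354 0.22998865] [-0.15514616  0.26796048 -0.37234436]
```

View pics/5.png

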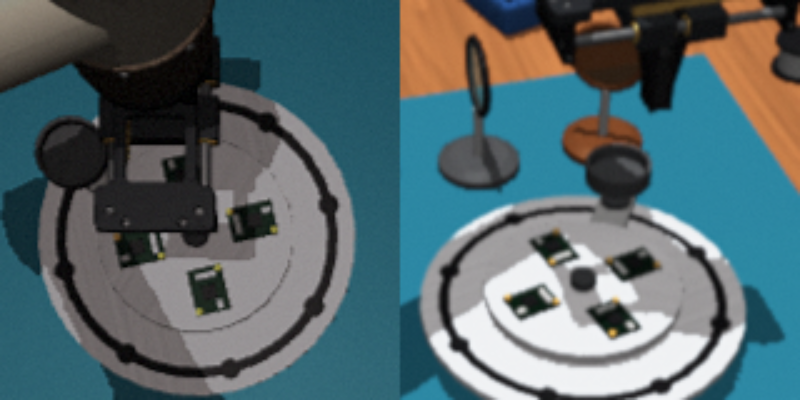

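The dish, at (70, 152) in the top crop, now stands over the next hole. The boards have turned 45° and the cup is raised, with nothing touching it, so I'm handing in.

```bash
python3 -c "
from station import r
print(r.finish_job())"
```

```text
the job is handed in; nothing more can be done
None
```

The table is turned one hole (about 45°) anticlockwise, towards the magnifier, and looks locked there with the plunger up; nothing else was touched, and the job is handed in, though no verdict was returned.

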